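# Lower the temperature probe through the guide bush and hold it for a reading

## Task

Slide the blue dust shutter fully open so that the brass guide bush is uncovered, then draw the temperature probe out of its stand and lower its rod straight down through the bush into the glass jar, until the red ring on the rod is level with the top of the bush. Do not let the probe touch the bush or anything else of the station, and leave the cassettes where they lie. Finish while still holding the probe there for the reading: upright, still, and centred in the bush, with the shutter left open.

Things in the scene. Friction and masses are not known exactly. Their poses are not given: they have to be found in the camera images.
- station: Fixed dip station: grey base (x +-55, y -55 to +95 mm, 10 mm thick), four posts, aluminium top plate (x +-35, y -45 to +85 mm, top 84 mm above the bench), two rails to 92 mm high at x = +-22.5 mm. Under the bush a glass jar, 56 mm wide, rim 60 and inner floor 15 mm above the bench. Origin on the bush axis at bench height, z up; the shutter opens along its +y.
- bush_top (a point): Centre of the bore at the upper face of the brass guide bush, 87 mm above the bench. The bore is 24 mm wide and vertical, the bush 34 mm wide and 17 mm long. Axes as the station's.
- shutter (a joint): Sliding blue dust shutter (plate 39 x 38 x 4 mm) on top of the bush: 0 m = shut (centred over the bush), 0.046 m = fully open against its stop, towards the station's +y. Starts between 0 and 0.010. It slides with about 1 N and stays where it is left.
- shutter_knob (a point): Middle of the black round knob on the shutter (14 mm wide, 16 mm of straight height, its top 8 mm above this point, the shutter plate's top 12 mm below it). The knob stands on the middle of the shutter and moves with it.
- stand: White probe stand, fixed to the bench: base 76 x 76 mm, two 66 mm square shelves on four thin posts; a 16 mm hole goes down through both shelves at the middle. Upper shelf's top face is 112 mm above the bench. Origin at bench height on the hole's axis. Between stand and station, from x = 0.51 m back, a slide printer with a blue lid 128 mm above the bench must be passed over or round.
- probe: Loose temperature probe, about 0.12 kg, upright in the stand, collar on the upper shelf. Origin: centre of its black square handle, 24 x 24 mm, 50 mm tall, flats facing its x and y; z up along the rod. Below the handle a collar 26 mm wide, 6 mm thick, then a steel rod 10 mm wide, 100 mm long. Lift by over 105 mm to clear the stand.
- probe_ring (a point): Middle of the red ring (6 mm tall) on the rod, 71 mm below the handle's centre and 60 mm above the tip.
- probe_tip (a point): Lower tip of the rod, 131 mm below the handle's centre.
- cassette_0: Bystander: small tissue cassette with a wax block, 29 x 40 x 12 mm, loose on the bench; origin at the centre of its underside. Leave it alone.
- cassette_1: Bystander: another such cassette, 29 x 40 x 12 mm, loose on the bench; origin at the centre of its underside. Leave it alone.
Not all that is in view belongs to the job. Leave any green look-alike of the probe alone.

How it is judged:
On the way, in this order (a step that is already met when the one before it is completed fails the run):
1. the shutter is fully open (value of joint shutter above 0.04 m), for 0.2 s.
2. the probe is drawn up out of its stand (z of probe_tip in the frame of stand above 0.112 m), for 0.1 s.
3. the rod's tip has entered the bush from above, clear of its wall (horizontal distance between probe_tip and bush_top below 0.007 m and z of probe_tip in the frame of bush_top between -0.035 and -0.003 m), for 0.05 s.
At the end, for the whole second after the job is handed in: Held by the fingers, the probe is still, upright (0.08 rad) and touches nothing of the station; the red ring is within 7 mm of the bush top in height and 4 mm of the bore axis, the tip within 5 mm of the axis; shutter open over 40 mm; cassettes moved under 20 mm (horizontal distance between probe_ring and bush_top below 0.004 m and horizontal distance between probe_tip and bush_top below 0.005 m and z of probe_ring in the frame of bush_top between -0.007 and 0.007 m and angle between probe's own z axis and vertical below 0.08 rad and linear speed of probe below 0.02 m/s and contact force between the fingers and probe above 1 N and contact force between probe and station below 0.1 N and value of joint shutter above 0.04 m and distance of each of cassette_0, cassette_1 from where it was at the start of the episode below 0.02 m); the arm keeps its last pose, push and grip.
It fails at once if the probe touches the bush, shutter, jar or another part of the station (contact force between probe and station above 0.3 N).
It fails at once if a cassette is disturbed (distance of any of cassette_0, cassette_1 from where it was at the start of the episode above 0.02 m).
It also fails if it takes over 64 s, if anything falls off the work surface, if the arm or the gripper's body presses on something with over 40 N, if the wrist force passes 120 N, or if a joint passes its speed limit or range.

## Robot

A 6-joint arm with a two-finger parallel gripper is mounted at the origin on a cart in front of the work surface, level with it; the furniture and walls round the work are solid. World frame = base frame: x ahead of the robot, y to its left, z up, the work surface at z = 0. Lengths are in m, angles in rad, forces in N, time in s.
With the tool pointing down it reaches from about 0.35 to 0.775 m from the base axis. Payload 5.5 kg.
Tool frame: the origin (TCP) lies midway between the tips of the shut fingers; the grasp point (between the pads) lies 19 mm behind it; x points along the fingers, y is the direction in which the jaws open and shut, and the axes are right-handed (so a half turn about x gives the same grasp; the last joint's range is limited). The gripper opens to 85 mm and grips with 20 to 120 N. Pads are 22 mm wide; open, the fingers measure 114 mm over their backs; the gripper's body (76 mm by 85 mm) begins 54 mm behind the grasp point. The pads swing forward as they close: fully open they stand 13 mm farther back than shut.
Start: joints at [-1.314, 0.313, 0.046, 1.304, 0, 1.431], TCP at [0.222, -0.53, 0.231] pointing down, gripper open.
Joint ranges: [-2.76, 2.76], [-0.86, 1.69], [-1.03, 1.26], [-2.2, 2.34], [-1.47, 1.5], [-3.14, 3.14]. Speed limits (rad/s): [2.57, 2.57, 3.14, 3.14, 3.14, 3.14].

## Interface

Orientations are given as a unit quaternion [w, x, y, z].
In Python, from workcell import env, optics, order, models gives the robot as it stands. The module is installed in compiled form; this text tells all that it offers.
- The arm moves only by the tool servo_tool, never from a script. Its argument "moves" is a list of rows, each a list of 5 numbers: the shift along the tool's x, y, z in cm, then the turn about the tool's x in rad, then the closure, from -1 (fully open) to 1 (shut). A call has exactly 10 rows; each row shifts and turns the commanded pose from where the row before left it, along the tool's axes as they then stand; what a row does not reach is not made up. A row lasts 1/8 s, in which the tool goes at most 62.5 mm and 10.7 degrees, less where a joint would pass 70% of its speed; a pose out of reach is approached as far as the arm can. A call is refused whole if a number of a shift passes 6.25 or a number of a turn 0.188, either way. A call with a gripper value outside its range is refused whole. The fingers move at their own pace and stop on an object; "grip_force" is the grip in N (left out, the last holds). Time passes only in rows, so rows that do not move let the fingers close, or fill a call up. It gives the time, the measured TCP pose, the force and the opening at its end, in the units of the state.
- env.get_state(): the state, without advancing time (a new reading comes with each control period).
- optics.read_camera(name): name is "scene" or "top"; returns a dict with "pixels" (384x512x3 uint8, blue, green, red), "vertical_fov" (degrees; the focal length in pixels is half the picture's height over the tangent of half this angle, whatever the lens; pixels are square), "cx", "cy" (the principal point, pixels), "extrinsics" (4x4, takes a point from world to camera coordinates). Camera axes: x right, y up, looking along -z (the intrinsics and any distortion apply to the point x, -y, -z); pixel columns grow to the right and rows downward; lengths in m; the calibration is good to about 2 mm. A picture is of the moment at which its call begins. There is no depth.
- order.hand_in(): hands the job in, once; it reports no verdict.
Trained networks look in a picture, given as the dict that the camera call returned (one of the last four; its "shot" number tells which), for a name from the list of things; names that differ only in an ending like _2 or _b are one class to them, and where a whole thing is asked for, a point or a joint stands for the part that bears it (a point fixed in the world has none). Each returns a list of dicts, best first, with "conf" (0 to 1); they miss things now and then, are a little off and sometimes report something else, mostly with a low value. They report only what shows in the picture. A call takes as long as a camera call. They do not tell look-alikes from the thing itself.
- models.outline_of(name, picture): "pixels" (384x512 bool, what is visible of it) and "location" ([column, row] in pixels, amid what is visible of it).
- models.pinpoint(name, picture): "location" ([column, row] in pixels: a listed point, or the origin of a listed thing).
The state is a dict: "clock": time; "joint_pos": joint angles; "qvel": joint speeds; "tau": joint torques, N m; "tcp_pos": TCP position; "orientation": TCP orientation; "wrist_force": force on the tool from outside, world axes, zero at the start; "ft_torque": the same for the moment, N m; "finger_gap": finger opening in m.
Only numpy, scipy, OpenCV 4.12 (cv2) and the standard library are available. Lean on these libraries where they do the work, as an engineer would, in place of code of your own. Each camera call takes 0.05 s, during which the arm holds its last target.

## Working session

There is one attempt and no reset: what is moved stays moved. The work goes in short steps, Python scripts to look and compute and a tool call to move; the robot and the scene stay as the last step left them, time stands still between calls to the robot, and variables do not carry over. Pictures are saved under pics/ and viewed, and the job is handed in when it is done.

Besides the shell and the picture viewer there is one more tool, called as name(argument=value, ...) on one line, values as JSON. servo_tool: Moves the arm, as the interface text tells. Its arguments: {"type":"object","properties":{"moves":{"type":"array"},"grip_force":{"type":"number"}},"required":["moves"]}

```bash
mkdir -p pics; ls; python3 - <<'E'
from workcell import env, optics, order, models
import cv2,numpy as np
s=env.get_state(); print(s)
for n in ("scene","top"):
    p=optics.read_camera(n); cv2.imwrite(f"pics/a_{n}.png",p["pixels"])
    print(n,[ (k,p[k]) for k in p if k!="pixels"])
    for t in ["station","bush_top","shutter","shutter_knob","stand","probe","probe_ring","probe_tip","cassette_0"]:
        try: print(t,[(np.round(d["location"],1).tolist(),round(d["conf"],2)) for d in models.pinpoint(t,p)])
        except Exception as e: print(t,e)
E
```

```text
pics
{'clock': 0.0, 'joint_pos': array([-1.31359456e+00,  3.14014936e-01,  4.49516121e-02,  1.30359369e+00,
       -1.81252941e-05,  1.43122388e+00]), 'qvel': array([ 5.58126407e-05, -9.33164240e-04,  5.81053746e-04, -2.77447127e-03,
        1.01815779e-03,  7.22426596e-04]), 'tau': array([-7.17147723e-04, -4.80624318e+01,  2.98535442e+01,  1.94134796e-02,
       -1.59345600e-04, -3.12694937e-08]), 'tcp_pos': array([ 0.22207242, -0.52981905,  0.23038941]), 'orientation': array([-0.1387061 , -0.69319203, -0.14001878,  0.69328217]), 'wrist_force': array([-0.80874305,  0.14769356, -0.50008071]), 'ft_torque': array([ 0.06316883, -0.03195133,  0.05438224]), 'finger_gap': 0.0854920496618143}
scene [('vertical_fov', 47.47803649491222), ('cx', 262.3973543723848), ('cy', 192.07826516814416), ('extrinsics', array([[-0.49219261, -0.87046066, -0.00668323,  0.1938413 ],
       [ 0.66134976, -0.37892316,  0.64732815, -0.3971424 ],
       [-0.56600612,  0.31419018,  0.76218213, -0.84717731],
       [ 0.        ,  0.        ,  0.        ,  1.        ]])), ('shot', 1)]
station []
bush_top []
shutter 
[... 460 characters left out ...]
.06131823],
       [ 0.99786842, -0.02607663,  0.05982157, -0.45796325],
       [-0.05877003,  0.03938115,  0.99749447, -0.94673379],
       [ 0.        ,  0.        ,  0.        ,  1.        ]])), ('shot', 2)]
station [([345.7, 190.1], 0.83)]
bush_top [([357.7, 182.6], 0.78), ([272.0, 202.0], 0.16)]
shutter it knows: bush_top, cassette, probe, probe_ring, probe_tip, shutter_knob, stand, station
shutter_knob [([356.5, 186.9], 0.67)]
stand [([160.3, 164.9], 0.83)]
probe [([356.4, 183.5], 0.6), ([147.1, 199.5], 0.46), ([145.4, 157.4], 0.45)]
probe_ring [([159.7, 195.9], 0.51)]
probe_tip [([162.5, 200.2], 0.77), ([159.7, 161.6], 0.43)]
cassette_0 [([273.1, 201.4], 0.69), ([247.2, 211.1], 0.57)]
```

View pics/a_scene.png

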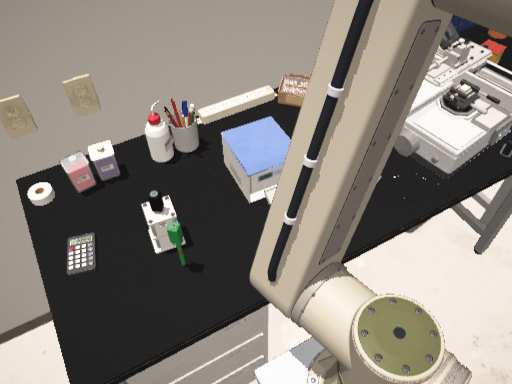

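View pics/a_top.png

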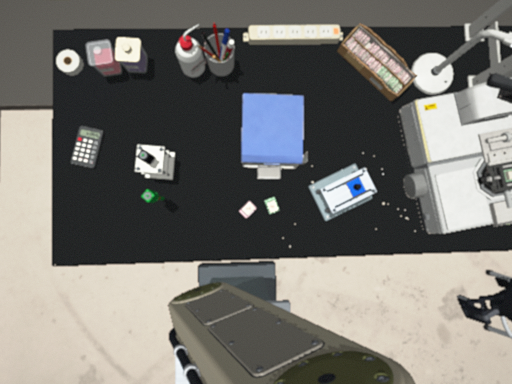

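The top view shows the station at about (345,190), the stand with the probe at (155,160), the green look-alike at (150,196), and the cassettes at (247,210) and (272,205). In the scene view the arm hides the station.

```bash
cat > h.py <<'E'
import numpy as np, cv2
from workcell import env, optics, order, models
def K(p):
    f=192/np.tan(np.radians(p["vertical_fov"])/2); return f
def proj(p,X):
    X=np.atleast_2d(X); E=p["extrinsics"]; c=X@E[:3,:3].T+E[:3,3]; f=K(p)
    return np.c_[p["cx"]+f*c[:,0]/-c[:,2], p["cy"]-f*c[:,1]/-c[:,2]]
def back(p,uv,z):
    E=p["extrinsics"];R=E[:3,:3];t=E[:3,3];f=K(p)
    d=R.T@np.array([(uv[0]-p["cx"])/f,-(uv[1]-p["cy"])/f,-1.]); o=-R.T@t
    return o+d*(z-o[2])/d[2]
def crop(p,name,x0,y0,x1,y1,s,pts=()):
    im=cv2.resize(p["pixels"][y0:y1,x0:x1],None,fx=s,fy=s,interpolation=cv2.INTER_CUBIC)
    for q in pts:
        cv2.circle(im,(int((q[0]+.5-x0)*s),int((q[1]+.5-y0)*s)),2,(0,0,255),-1)
    cv2.imwrite(name,im)
E
python3 - <<'E'
from h import *
p=optics.read_camera("top"); q=optics.read_camera("scene")
crop(p,"pics/b1.png",295,150,395,230,7)
crop(p,"pics/b2.png",120,130,200,210,7)
crop(q,"pics/b3.png",120,170,210,280,5)
print("knob",back(p,(356.5,186.9),.108), back(p,(357.7,182.6),.087), "st",back(p,(345.7,190.1),0))
print("stand",back(p,(160.3,164.9),0),"probe",back(p,(145.4,157.4),.143), back(q,(156,201.1),.143), back(q,(165.5,238.3),0))
for c in [(273.1,201.4),(247.2,211.1)]: print(back(p,c,0))
E
```

```text
knob [ 0.45457782 -0.32493803  0.108     ] [ 0.46701745 -0.33561323  0.087     ] st [ 0.45311225 -0.32948541  0.        ]
stand [0.53739622 0.19181091 0.        ] probe [0.5360105 0.1933907 0.143    ] [0.5396776  0.19176086 0.143     ] [5.38406097e-01 1.96242304e-01 1.11022302e-16]
[ 0.4266245  -0.12149791  0.        ]
[ 0.40142301 -0.04786332  0.        ]
```

View pics/b1.png

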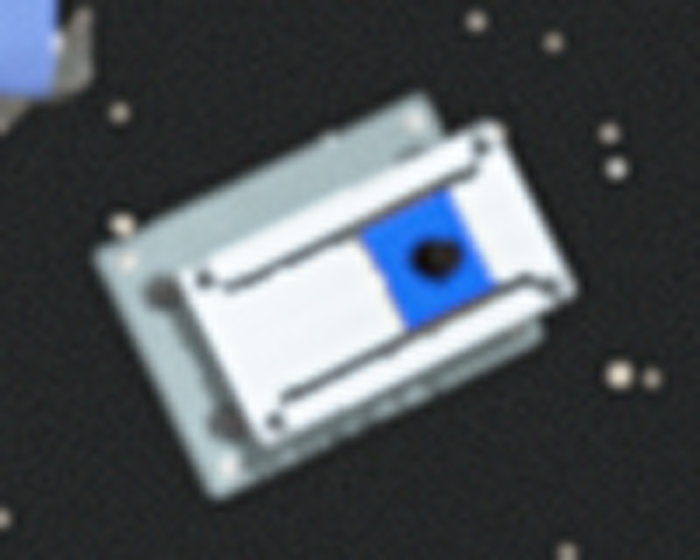

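View pics/b2.png

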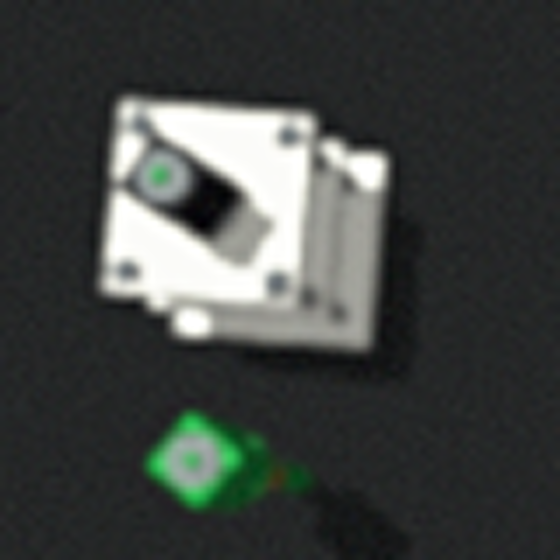

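View pics/b3.png

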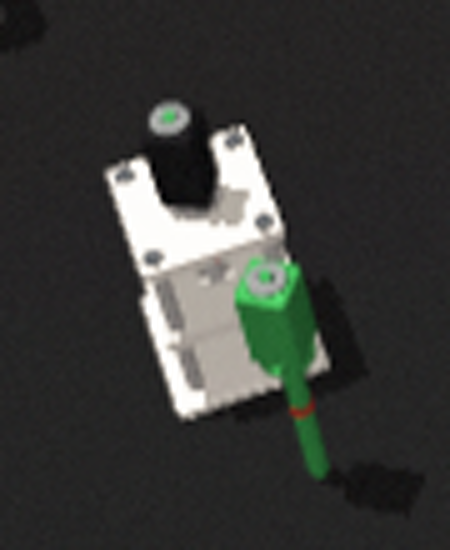

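```bash
cat > fit.py <<'E'
from h import *
from scipy.optimize import least_squares
def fit(obs,x0,ext=None):
    # obs: list of (pic, local pts Nx3, px Nx2); params x,y,yaw
    def r(v):
        c,s=np.cos(v[2]),np.sin(v[2]);R=np.array([[c,-s,0],[s,c,0],[0,0,1]])
        return np.concatenate([(proj(p,L@R.T+[v[0],v[1],0])-px).ravel() for p,L,px in obs])
    o=least_squares(r,x0,loss="soft_l1"); return o.x,r(o.x).reshape(-1,2)
def uncrop(U,x0,y0,s): return (np.array(U,float)+.5)/s-.5+[x0,y0]
E
python3 - <<'E'
from fit import *
p=optics.read_camera("top"); q=optics.read_camera("scene")
L=np.array([[35,-45,84],[-35,-45,84],[-35,85,84],[35,85,84],[55,-55,10],[55,95,10],[-55,95,10]])/1e3
px=uncrop([(490,122),(577,293),(265,442),(181,268),(422,93),(95,250),(215,500)],295,150,7)
v,r=fit([(p,L,px)],[.46,-.33,.44]); print("station",v,np.degrees(v[2]),np.round(r,1).tolist())
kn=uncrop([(436,257)],295,150,7)[0]; print("knobtop",back(p,kn,.111))
k=back(p,kn,.109)[:2]-v[:2]; c,s=np.cos(v[2]),np.sin(v[2]); print("knob local",c*k[0]+s*k[1],-s*k[0]+c*k[1])
h=33
L=np.array([[h,h,112],[h,-h,112],[-h,-h,112],[-h,h,112]])/1e3
px=uncrop([(118,98),(318,113),(300,306),(98,293)],120,130,7)
pq=uncrop([(243,125),(287,237),(150,272),(104,172)],120,170,5)
for o in ([(p,L,px)],[(q,np.roll(L,1,0),pq)],[(q,L,pq)]):
    v,r=fit(o,[.537,.193,0]); print("stand",v,np.round(r,1).tolist())
print("handle top", back(p,uncrop([(160,175)],120,130,7)[0],.168), back(q,uncrop([(169,118)],120,170,5)[0],.168))
print("green top", back(p,uncrop([(194,460)],120,130,7)[0],.156), back(q,uncrop([(266,279)],120,170,5)[0],.156))
s=env.get_state(); from scipy.spatial.transform import Rotation as Ro
w=s["orientation"]; print(Ro.from_quat(w[[1,2,3,0]]).as_matrix())
g=p["pixels"][130:200,120:200].astype(float)
im=np.clip(g*4,0,255).astype(np.uint8); cv2.imwrite("pics/c1.png",cv2.resize(im,None,fx=8,fy=8,interpolation=cv2.INTER_CUBIC))
g=q["pixels"][180:240,130:190].astype(float)
im=np.clip(g*4,0,255).astype(np.uint8); cv2.imwrite("pics/c2.png",cv2.resize(im,None,fx=9,fy=9,interpolation=cv2.INTER_CUBIC))
E
```

```text
station [ 0.45716391 -0.32989487  0.41786631] 23.941975709431187 [[0.1, 0.1], [-0.5, -0.2], [-0.2, 0.1], [-0.1, 0.5], [0.6, -0.2], [0.1, -0.0], [0.1, -0.3]]
knobtop [ 0.45591784 -0.32492054  0.111     ]
knob local 0.0007272610290453081 0.0043869433610611115
stand [ 0.53818474  0.19221887 -0.09583685] [[0.7, 0.8], [-1.1, 0.6], [-0.8, -0.6], [1.2, -0.7]]
stand [0.54356697 0.19007677 0.92885711] [[0.6, 26.4], [-36.5, 1.1], [-0.6, -28.1], [35.8, -5.4]]
stand [ 0.54000493  0.19102734 -1.64397394] [[0.1, 0.1], [-0.0, -2.3], [-0.8, 0.8], [0.7, 0.1]]
handle top [0.5386627  0.19323427 0.168     ] [0.54220936 0.19180709 0.168     ]
green top [0.44460222 0.18629695 0.156     ] [0.44780555 0.18596869 0.156     ]
[[ 2.38817000e-05  3.86416965e-01 -9.22324199e-01]
 [-1.17990191e-04 -9.22324192e-01 -3.86416965e-01]
 [-9.99999993e-01  1.18053503e-04  2.35667421e-05]]
```

View pics/c1.png

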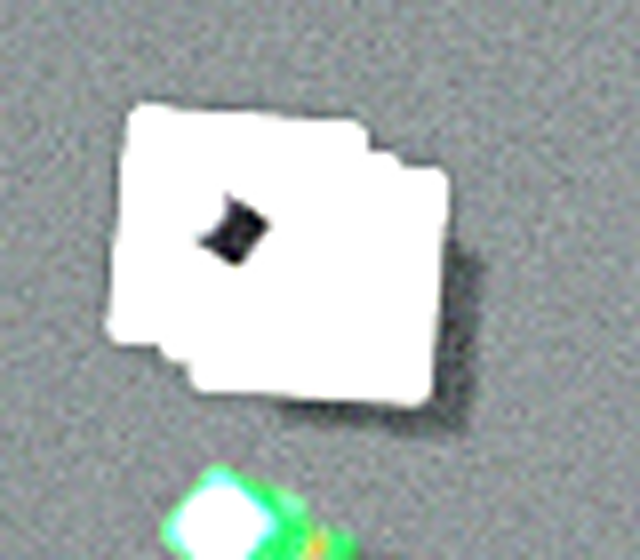

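View pics/c2.png

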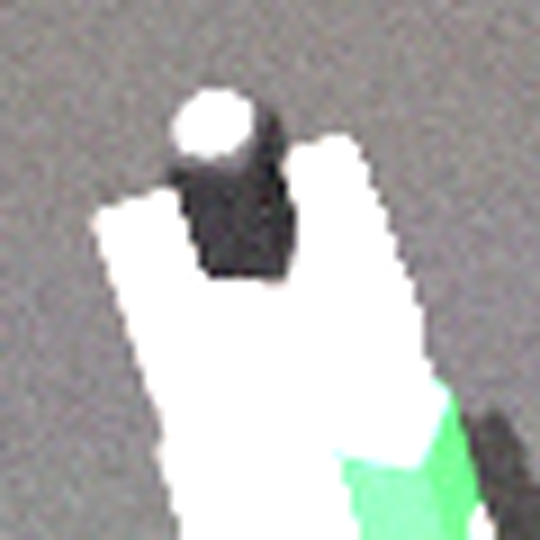

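```bash
cat > yaw.py <<'E'
from h import *
def run(p,q,C):
    res=[]
    B=np.array([[a,b,c] for a in(-12,12) for b in(-12,12) for c in(-25,25)])/1e3
    for pic,box in ((p,(135,140,165,172)),(q,(140,185,172,216))):
        x0,y0,x1,y1=box
        S=8; g=cv2.resize(pic["pixels"][y0:y1,x0:x1],None,fx=S,fy=S,interpolation=cv2.INTER_CUBIC).max(2)
        dark=((g<75)).astype(np.uint8)
        sh=np.array([[a,b,.112] for a,b in((-.033,-.033),(.033,-.033),(.033,.033),(-.033,.033))])
        c,s=np.cos(-.085),np.sin(-.085); sh[:,:2]=sh[:,:2]@np.array([[c,s],[-s,c]])+C
        m=np.zeros_like(dark); cv2.fillConvexPoly(m,np.int32((proj(pic,sh)-[x0,y0]+.5)*S),1)
        m=cv2.erode(m,np.ones((9,9)))
        out=[]
        for deg in range(0,90,3):
            best=(9e9,)
            for dx in range(-12,13,2):
              for dy in range(-12,13,2):
                a=np.radians(deg);c,s=np.cos(a),np.sin(a)
                W=B.copy();W[:,:2]=B[:,:2]@np.array([[c,s],[-s,c]])+C;W[:,2]+=.143
                hull=cv2.convexHull(np.int32((proj(pic,W)-[x0,y0]+.5)*S+[dx,dy]))
                M=np.zeros_like(dark);cv2.fillConvexPoly(M,hull,1)
                # exclude cap
                e=int((((M!=dark)&(m>0)&(g<500))).sum())
                best=min(best,(e,dx,dy))
            out.append((deg,)+best)
        res.append(out); print(sorted(out,key=lambda t:t[1])[:8])
    a=[(x[0],x[1]+y[1]) for x,y in zip(*res)]; print(sorted(a,key=lambda t:t[1])[:8])
E
python3 - <<'E'
from yaw import *
p=optics.read_camera("top"); q=optics.read_camera("scene")
run(p,q,np.array([.540,.192]))
E
```

```text
[(60, 7149, -12, 12), (57, 7156, -10, 12), (54, 7247, -12, 10), (63, 7420, -12, 12), (51, 7461, -10, 10), (48, 7578, -10, 10), (66, 7645, -10, 12), (45, 7837, -10, 8)]
[(75, 700, -4, -8), (72, 755, -4, -10), (69, 841, -4, -10), (66, 940, -4, -10), (78, 949, -4, -8), (0, 983, -6, -8), (87, 1051, -8, -10), (3, 1054, -8, -10)]
[(60, 8323), (57, 8460), (63, 8506), (66, 8585), (54, 8692), (69, 8757), (72, 8914), (51, 8979)]
```

```bash
cat > ov.py <<'E'
from h import *
def ov(pic,box,C,degs,S,name):
    x0,y0,x1,y1=box; ims=[]
    for deg in degs:
        im=cv2.resize(np.clip(pic["pixels"][y0:y1,x0:x1].astype(float)*1.8,0,255).astype(np.uint8),None,fx=S,fy=S,interpolation=cv2.INTER_CUBIC)
        if deg is not None:
            a=np.radians(deg);c,s=np.cos(a),np.sin(a)
            for z in(.118,.168):
                W=np.array([[u*c-v*s+C[0],u*s+v*c+C[1],z] for u,v in((-.012,-.012),(.012,-.012),(.012,.012),(-.012,.012))])
                P=(proj(pic,W)-[x0,y0]+.5)*S
                cv2.polylines(im,[np.int32(P)],True,(0,0,255) if z<.15 else (0,255,255),1)
        ims.append(im)
    cv2.imwrite(name,np.hstack(ims))
E
python3 - <<'E'
from ov import *
p=optics.read_camera("top"); q=optics.read_camera("scene")
a="pics/t1.png";b="pics/t2.png"
ov(p,(132,138,164,172),(.5385,.1925),[None,45,60,75],6,a)
ov(q,(140,185,175,220),(.542,.1915),[None,45,60,75],6,b)
A=cv2.imread(a);B=cv2.imread(b);w=max(A.shape[1],B.shape[1])
A=cv2.copyMakeBorder(A,0,0,0,w-A.shape[1],0);B=cv2.copyMakeBorder(B,0,0,0,w-B.shape[1],0)
im=np.vstack([A,B]);print(im.shape)
cv2.imwrite("pics/d1.png",im[:, :800] if w>800 else im)
E
```

```text
(414, 840, 3)
```

View pics/d1.png

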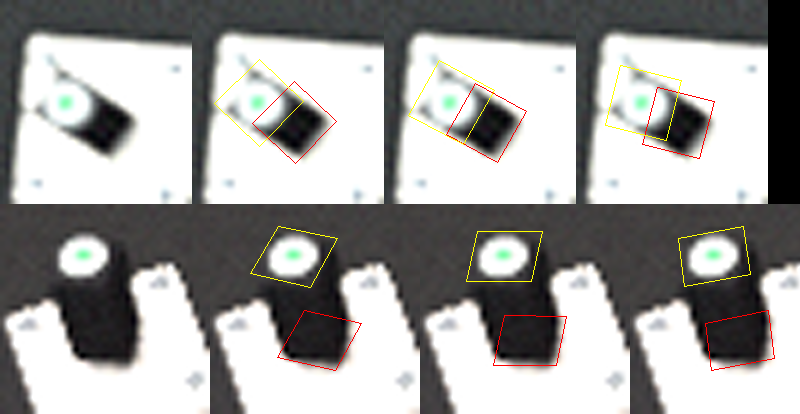

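servo_tool(moves=[[0, -1.23, -3.69, -0.02, -1], [0, -1.23, -3.69, 0, -1], [0, -1.23, -3.69, 0, -1], [0, -1.23, -3.69, 0, -1], [0, -1.23, -3.69, 0, -1], [0, -1.23, -3.69, 0, -1], [1, -1.23, -3.69, 0, -1], [1, -1.23, -3.69, 0, -1], [1, 0, 0, 0, -1], [0, 0, 0, 0, -1]], grip_force=30)

```text
clock: 2.55
tcp_pos: [0.4522, -0.3212, 0.2004]
orientation: [-0.146, -0.691, -0.147, 0.692]
wrist_force: [-1.3, -0.3, 0.2]
finger_gap: 0.0853
```

```bash
python3 - <<'E'
from h import *
p=optics.read_camera("top"); q=optics.read_camera("scene")
np.savez("calib.npz",te=p["extrinsics"],qe=q["extrinsics"])
s=env.get_state();print(s["tcp_pos"],s["orientation"])
cv2.imwrite("pics/e_q.png",q["pixels"])
crop(q,"pics/e1.png",300,100,460,240,5,proj(q,s["tcp_pos"]))
for n in ("bush_top","shutter_knob","station"): print(n,[(np.round(d["location"],1).tolist(),round(d["conf"],2)) for d in models.pinpoint(n,q)])
E
```

```text
[ 0.45221053 -0.32217493  0.20143573] [-0.14594769 -0.69179648 -0.14582498  0.69199131]
bush_top [([359.4, 160.9], 0.86)]
shutter_knob [([360.7, 154.6], 0.43)]
station [([354.3, 178.7], 0.66)]
```

View pics/e_q.png

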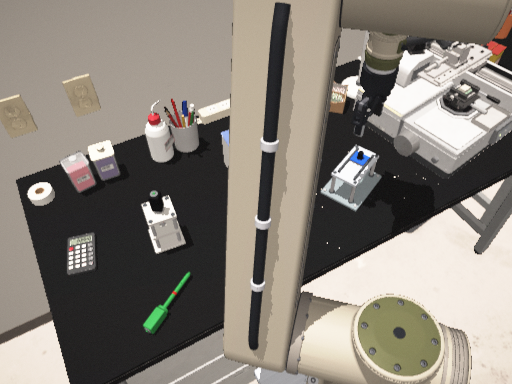

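```bash
python3 - <<'E'
from fit import *
q=optics.read_camera("scene")
crop(q,"pics/e2.png",315,80,395,220,4,proj(q,[env.get_state()["tcp_pos"]]))
crop(q,"pics/e3.png",315,135,395,215,7)
print(back(q,(359.4,160.9),.087),back(q,(360.7,154.6),.103),back(q,(354.3,178.7),0))
E
```

```text
[ 0.45240841 -0.32449301  0.087     ] [ 0.45771559 -0.32954585  0.103     ] [ 4.65257998e-01 -3.34350395e-01  1.11022302e-16]
```

View pics/e2.png

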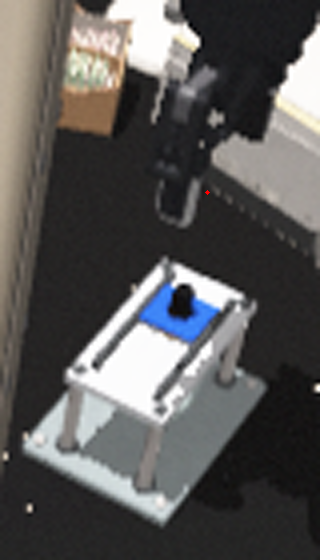

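View pics/e3.png

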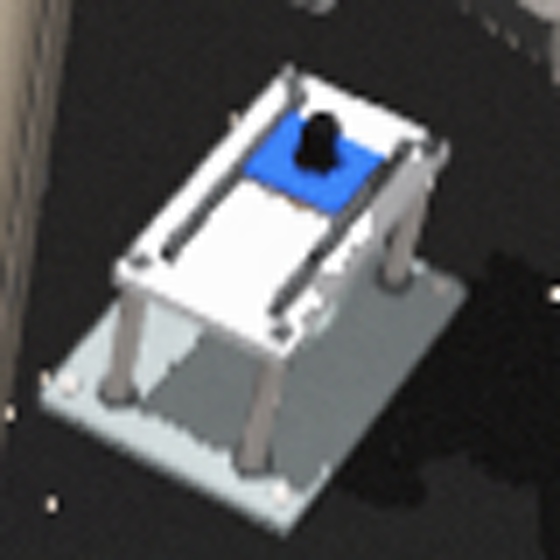

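```bash
python3 - <<'E'
from fit import *
q=optics.read_camera("scene"); p=optics.read_camera("top")
L=np.array([[35,-45,84],[-35,-45,84],[-35,85,84],[35,85,84],[-55,-55,10],[-55,95,10],[55,95,10]])/1e3
px=uncrop([(288,66),(447,148),(283,350),(116,266),(470,288),(285,530),(42,398)],315,135,7)
L2=np.array([[35,-45,84],[-35,-45,84],[-35,85,84],[35,85,84],[55,-55,10],[55,95,10],[-55,95,10]])/1e3
px2=uncrop([(490,122),(577,293),(265,442),(181,268),(422,93),(95,250),(215,500)],295,150,7)
for o in ([(q,L,px)],[(q,L[:4],px[:4])],[(p,L2,px2),(q,L,px)]):
    v,r=fit(o,[.457,-.33,.42]); print(v,np.degrees(v[2]),np.round(r,1).tolist())
kn=uncrop([(321,117)],315,135,7)[0]; K=back(q,kn,.111); k=K[:2]-v[:2]; c,s=np.cos(v[2]),np.sin(v[2]); print(K,"knob local",c*k[0]+s*k[1],-s*k[0]+c*k[1])
E
```

```text
[ 0.45863119 -0.32876912  0.41754   ] 23.92327960802915 [[-0.1, 0.6], [0.6, -0.3], [0.1, 0.6], [-0.3, 0.5], [0.2, -0.3], [0.4, -0.5], [-1.2, -0.7]]
[ 0.4597957  -0.32955238  0.4151076 ] 23.78391353195988 [[-0.1, 0.3], [0.5, -0.6], [-0.0, 0.2], [-0.4, 0.0]]
[ 0.45781797 -0.32932334  0.41761227] 23.927420408883282 [[-0.2, -0.1], [-0.7, -0.4], [-0.4, -0.2], [-0.3, 0.3], [0.4, -0.5], [-0.2, -0.2], [-0.1, -0.5], [0.2, 0.7], [0.9, -0.2], [0.5, 0.8], [0.1, 0.6], [0.6, -0.2], [0.7, -0.4], [-0.8, -0.6]]
[ 0.46194956 -0.33029972  0.111     ] knob local 0.0033805264642514147 -0.002568156164209348
```

servo_tool(moves=[[1.2, 0.35, -0.11, 0, -1], [1.2, 0.35, -0.11, 0, -1], [1.2, 0, 0, 0, -1], [1.2, 0, 0, 0, -1], [1.2, 0, 0, 0, -1], [1.1, 0, 0, 0, -1], [0, 0, 0, 0, -1], [0, 0, 0, 0, -1], [0, 0, 0, 0, -1], [0, 0, 0, 0, -1]])

```text
clock: 4.2
tcp_pos: [0.4579, -0.3272, 0.1308]
orientation: [0.147, 0.692, 0.146, -0.692]
wrist_force: [-0.3, -0.4, -0.3]
finger_gap: 0.0852
```

```bash
python3 - <<'E'
from h import *
s=env.get_state();print(s["tcp_pos"],s["orientation"],s["wrist_force"])
q=optics.read_camera("scene"); crop(q,"pics/f1.png",315,100,405,200,6)
p=optics.read_camera("top"); crop(p,"pics/f2.png",305,150,395,230,6)
E
```

```text
[ 0.4579077  -0.3271958   0.13078027] [ 0.14658814  0.69198197  0.14600539 -0.69163234] [-0.33291181 -0.43678582 -0.26947571]
```

View pics/f1.png

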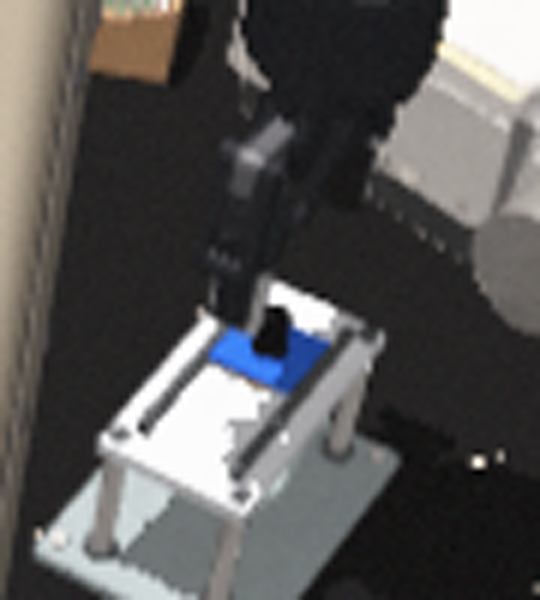

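View pics/f2.png

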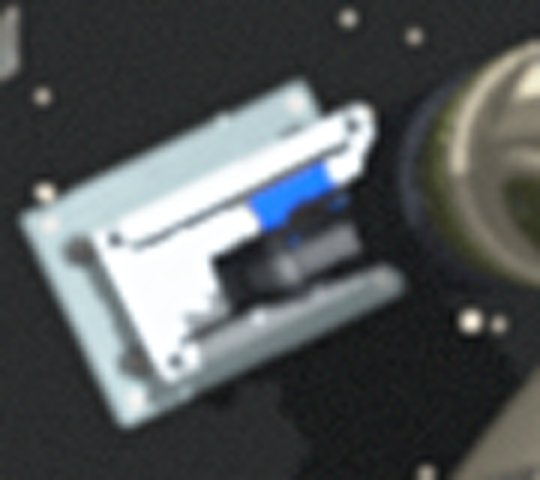

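```bash
python3 - <<'E'
from h import *
q=optics.read_camera("scene")
u=np.array([-.405,.914,0]);t=env.get_state()["tcp_pos"]
pts=proj(q,[t+u*.05+[0,0,.013],t-u*.05+[0,0,.013],np.array([.457,-.3277,.111]),t])
print(pts)
crop(q,"pics/f3.png",315,80,405,200,5,pts)
E
```

```text
[[352.84786617 154.77536812]
 [371.82728991 132.66224997]
 [360.81134514 152.80819365]
 [361.70012803 147.20453775]]
```

View pics/f3.png

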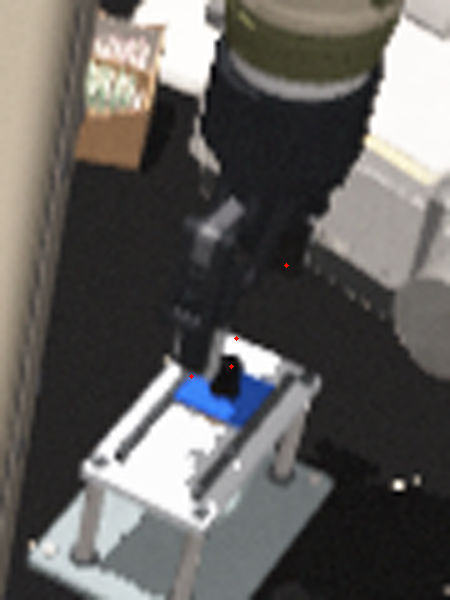

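servo_tool(moves=[[1.2, 0, 0, 0, -1], [1.2, 0, 0, 0, -1], [1.1, 0, 0, 0, -1], [0, 0, 0, 0, 1], [0, 0, 0, 0, 1], [0, 0, 0, 0, 1], [0, 0, 0, 0, 1], [0, 0, 0, 0, 1], [0, 0, 0, 0, 1], [0, 0, 0, 0, 1]], grip_force=25)

```text
clock: 5.6
tcp_pos: [0.458, -0.3273, 0.0958]
orientation: [0.147, 0.692, 0.146, -0.692]
wrist_force: [-0.1, -0.1, 3.1]
finger_gap: 0.0126
```

```bash
python3 - <<'E'
from h import *
s=env.get_state();print(s["tcp_pos"],s["wrist_force"],s["finger_gap"])
q=optics.read_camera("scene"); crop(q,"pics/g1.png",315,100,405,200,6)
E
```

```text
[ 0.45800757 -0.32731372  0.09582471] [-0.08600099 -0.05536185  3.13896783] 0.012592617919286944
```

View pics/g1.png

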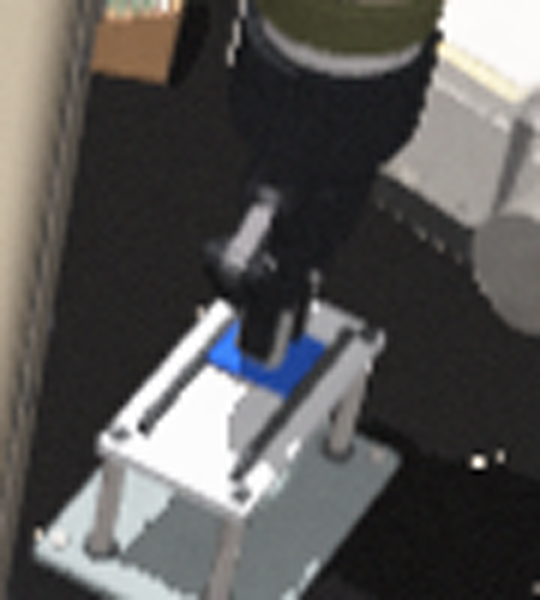

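servo_tool(moves=[[0, -0.55, 0, 0, 1], [0, -0.55, 0, 0, 1], [0, -0.55, 0, 0, 1], [0, -0.55, 0, 0, 1], [0, -0.55, 0, 0, 1], [0, -0.55, 0, 0, 1], [0, -0.5, 0, 0, 1], [0, -0.5, 0, 0, 1], [0, 0, 0, 0, 1], [0, 0, 0, 0, 1]])

```text
clock: 6.9
tcp_pos: [0.4403, -0.2878, 0.0957]
orientation: [0.147, 0.692, 0.146, -0.692]
wrist_force: [-0.3, -1.7, 5.3]
finger_gap: 0.012
```

```bash
python3 - <<'E'
from h import *
s=env.get_state();print(s["tcp_pos"],s["wrist_force"],s["finger_gap"])
q=optics.read_camera("scene"); crop(q,"pics/g2.png",315,100,405,200,6)
E
```

```text
[ 0.44028986 -0.28778744  0.09573354] [-0.27808857 -1.65003166  5.25682502] 0.012007784848107191
```

View pics/g2.png

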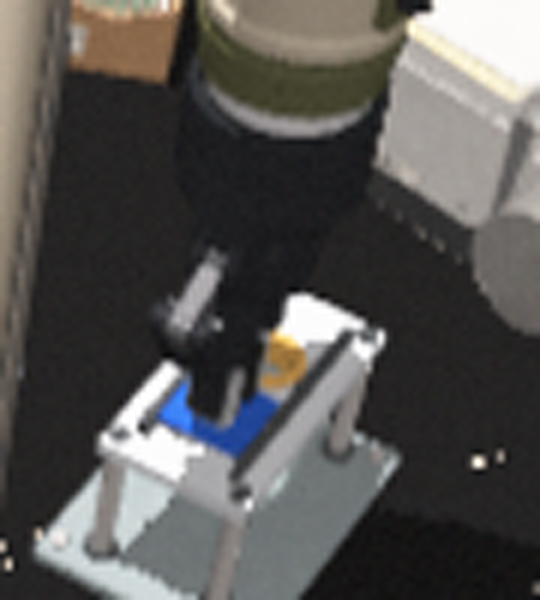

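servo_tool(moves=[[0, -0.1, 0, 0, 1], [0, -0.1, 0, 0, 1], [0, -0.1, 0, 0, 1], [0, 0, 0, 0, 1], [0, 0, 0, 0, 1], [0, 0, 0, 0, 1], [0, 0, 0, 0, 1], [0, 0, 0, 0, 1], [0, 0, 0, 0, 1], [0, 0, 0, 0, 1]])

```text
clock: 8.2
tcp_pos: [0.4402, -0.2876, 0.0958]
orientation: [0.148, 0.692, 0.144, -0.692]
wrist_force: [2.1, -8.9, 0.8]
finger_gap: 0.0122
```

servo_tool(moves=[[0, 0, 0, 0, -1], [0, 0, 0, 0, -1], [0, 0, 0, 0, -1], [0, 0, 0, 0, -1], [-2.5, 0, 0, 0, -1], [-4, 0, 0, 0, -1], [-4, 0, 0, 0, -1], [-4, 0, 0, -0.18, -1], [0, 0, 0, -0.18, -1], [0, 0, 0, -0.18, -1]])

```text
clock: 9.45
tcp_pos: [0.4393, -0.285, 0.2411]
orientation: [0.328, 0.627, 0.327, -0.627]
wrist_force: [-0.0, 0.4, -0.2]
finger_gap: 0.0852
```

```bash
python3 - <<'E'
from h import *
s=env.get_state();print(s["tcp_pos"],s["orientation"],s["wrist_force"],s["finger_gap"],s["joint_pos"])
q=optics.read_camera("scene"); crop(q,"pics/i1.png",315,120,405,210,6); cv2.imwrite("pics/i1f.png",q["pixels"])
for n in ("bush_top","shutter_knob"): print(n,[(np.round(d["location"],1).tolist(),round(d["conf"],2)) for d in models.pinpoint(n,q)])
E
```

```text
[ 0.43931301 -0.28496927  0.24107103] [ 0.32791298  0.62691472  0.32698328 -0.62652449] [-0.01814278  0.41540518 -0.22026477] 0.08523616122508394 [-7.28846465e-01  2.09407254e-01 -6.78286050e-02  1.29213552e+00
  5.26443096e-05  1.44980814e+00]
bush_top [([358.8, 158.6], 0.86)]
shutter_knob [([349.7, 166.0], 0.72)]
```

View pics/i1.png

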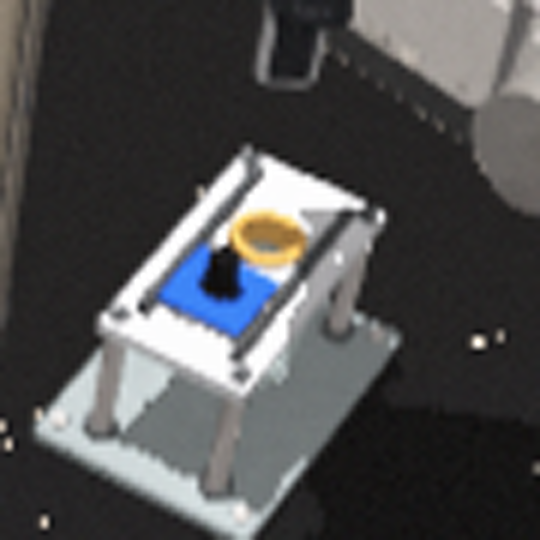

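View pics/i1f.png

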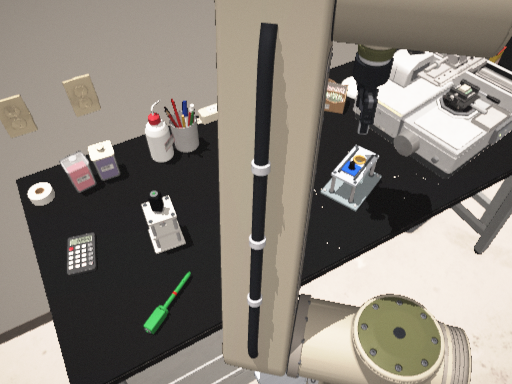

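```bash
python3 - <<'E'
from ov import *
from fit import *
p=optics.read_camera("top"); q=optics.read_camera("scene")
cv2.imwrite("pics/j0.png",p["pixels"])
a="pics/t1.png";b="pics/t2.png"
ov(p,(132,138,164,172),(.5390,.1925),[None,60,68,75],6,a)
ov(q,(140,185,175,220),(.542,.1915),[None,60,68,75],6,b)
A=cv2.imread(a);B=cv2.imread(b);w=max(A.shape[1],B.shape[1])
A=cv2.copyMakeBorder(A,0,0,0,w-A.shape[1],0);B=cv2.copyMakeBorder(B,0,0,0,w-B.shape[1],0)
cv2.imwrite("pics/j1.png",cv2.resize(np.vstack([A,B]),None,fx=.95,fy=.95))
print(back(q,uncrop([(269,237)],315,120,6)[0],.087), back(q,(358.8,158.6),.087))
print("bush est px",proj(q,[.458,-.3295,.087]), proj(p,[.458,-.3295,.087]))
for n in ("probe","stand","bush_top"):
  for pic in (p,q): print(n,[(np.round(d["location"],1).tolist(),round(d["conf"],2)) for d in models.pinpoint(n,pic)])
for n in ("probe","stand"):
  for i,pic in enumerate((p,q)):
    for d in models.outline_of(n,pic): print(n,i,d["location"],round(d["conf"],2),d["pixels"].sum())
E
```

```text
[ 0.45769537 -0.32862806  0.087     ] [ 0.45991773 -0.32832454  0.087     ]
bush est px [[359.61130551 158.89317221]] [[355.53268018 186.12136514]]
probe [([146.8, 157.5], 0.73), ([345.7, 186.9], 0.62), ([121.6, 240.7], 0.61)]
probe [([152.6, 322.8], 0.81)]
stand [([160.3, 163.5], 0.76)]
stand [([166.2, 235.4], 0.8)]
bush_top [([354.1, 186.4], 0.97), ([143.5, 158.3], 0.17)]
bush_top [([358.8, 160.0], 0.97)]
probe 0 [130.1, 236.9] 0.75 326
probe 0 [146.5, 156.6] 0.61 155
probe 1 [161.0, 315.0] 0.91 643
probe 1 [158.3, 202.1] 0.75 345
stand 0 [157.0, 164.0] 0.87 942
stand 1 [160.6, 226.6] 0.75 1349
```

View pics/j1.png

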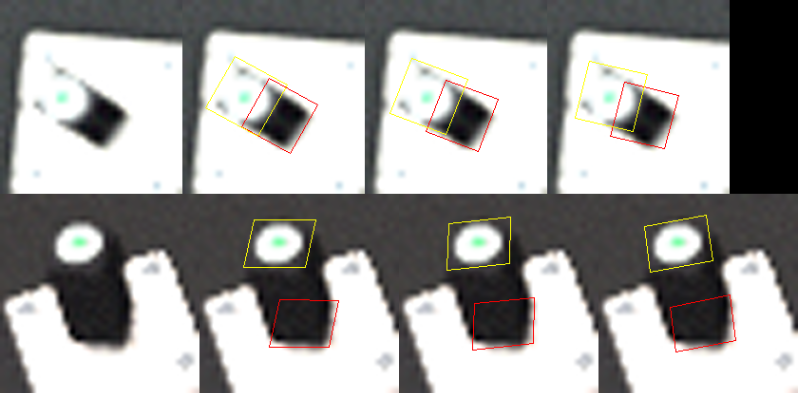

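View pics/j0.png

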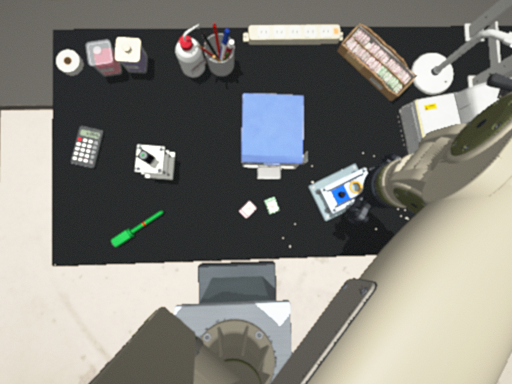

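servo_tool(moves=[[0, 0, 0, -0.176, -1], [0, -1.23, -5.28, 0, -1], [0, -1.23, -5.28, 0, -1], [0, -1.23, -5.28, 0, -1], [0, -1.23, -5.28, 0, -1], [0, -1.23, -5.28, 0, -1], [0, -1.23, -5.28, 0, -1], [0, -1.23, -5.28, 0, -1], [0, -1.23, -5.28, 0, -1], [0, -1.23, -5.28, 0, -1]])

```text
clock: 11.45
tcp_pos: [0.5406, 0.1942, 0.2404]
orientation: [0.38, 0.597, 0.379, -0.597]
wrist_force: [0.5, 0.1, -0.4]
finger_gap: 0.0854
```

```bash
python3 - <<'E'
from h import *
q=optics.read_camera("scene");q=optics.read_camera("scene");q=optics.read_camera("scene")
s=env.get_state();print(s["tcp_pos"],s["orientation"],s["joint_pos"])
t=s["tcp_pos"]
from scipy.spatial.transform import Rotation as Ro
R=Ro.from_quat(s["orientation"][[1,2,3,0]]).as_matrix(); print(R, "delta tool cm", R.T@(np.array([.540,.1923,.125])-t)*100)
crop(q,"pics/k1.png",110,110,240,250,4,proj(q,[t]))
E
```

```text
[0.54032092 0.19479438 0.23973812] [-0.38067134 -0.5957442  -0.38073731  0.59600106] [ 2.06294915e-01  3.10251488e-01  6.25246712e-02  1.32344225e+00
 -4.14860040e-05  2.21081960e+00]
[[-3.56340930e-04  9.07405148e-01 -4.20256791e-01]
 [-1.16956912e-04 -4.20256853e-01 -9.07405182e-01]
 [-9.99999930e-01 -2.74193670e-04  2.55882022e-04]] delta tool cm [11.47385209  0.07885347  0.23689224]
```

View pics/k1.png

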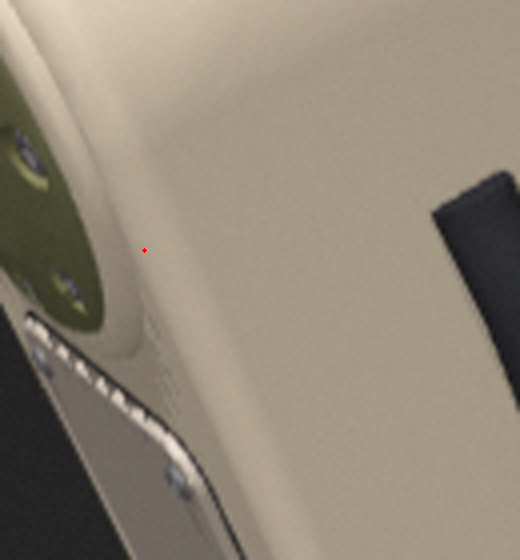

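servo_tool(moves=[[1, 0.04, 0.12, 0, -1], [1, 0.04, 0.12, 0, -1], [1, 0, 0, 0, -1], [1, 0, 0, 0, -1], [1, 0, 0, 0, -1], [1, 0, 0, 0, -1], [0, 0, 0, 0, -1], [0, 0, 0, 0, -1], [0, 0, 0, 0, -1], [0, 0, 0, 0, -1]])

```text
clock: 12.85
tcp_pos: [0.5403, 0.19, 0.1807]
orientation: [0.38, 0.597, 0.379, -0.596]
wrist_force: [-0.4, -0.3, -0.1]
finger_gap: 0.0851
```

```bash
python3 - <<'E'
from h import *
p=optics.read_camera("top");q=optics.read_camera("scene")
s=env.get_state();print(s["tcp_pos"],s["wrist_force"])
t=s["tcp_pos"]
crop(p,"pics/l1.png",100,100,220,220,5,proj(p,[t]))
crop(q,"pics/l2.png",110,150,230,270,4,proj(q,[t]))
E
```

```text
[0.54018704 0.1899042  0.18052289] [ 0.29172632 -0.12460406 -0.57644336]
```

View pics/l1.png

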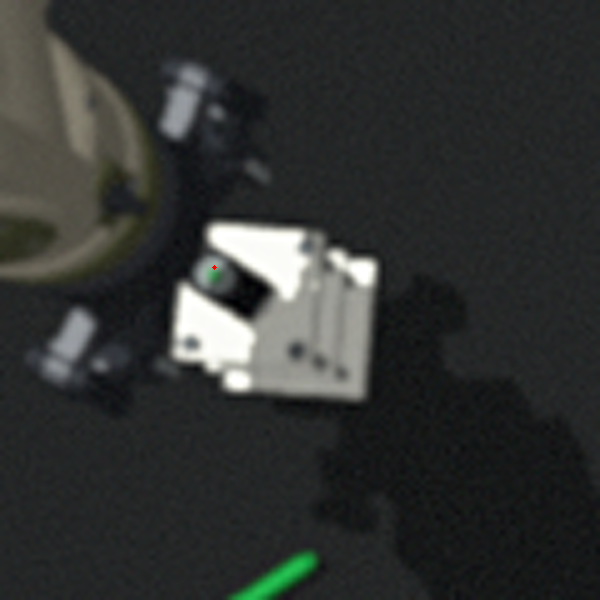

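View pics/l2.png

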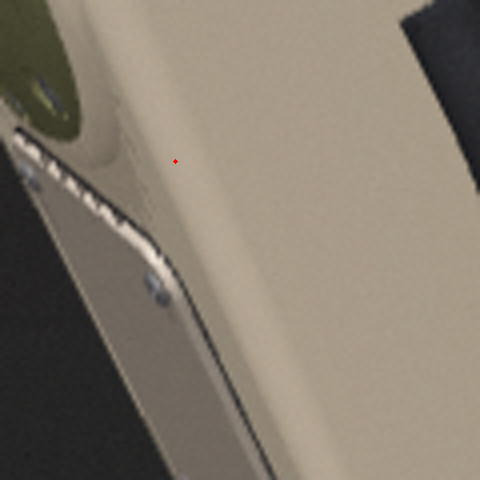

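servo_tool(moves=[[1, -0.05, -0.1, 0, -1], [1, -0.05, -0.1, 0, -1], [1, 0, 0, 0, -1], [1, 0, 0, 0, -1], [1, 0, 0, 0, -1], [0.6, 0, 0, 0, -1], [0, 0, 0, 0, -1], [0, 0, 0, 0, -1], [0, 0, 0, 0, -1], [0, 0, 0, 0, -1]])

```text
clock: 14.2
tcp_pos: [0.5402, 0.1921, 0.1246]
orientation: [0.38, 0.597, 0.379, -0.596]
wrist_force: [-0.3, 1.0, -0.0]
finger_gap: 0.0856
```

```bash
python3 - <<'E'
from h import *
p=optics.read_camera("top")
s=env.get_state();print(s["tcp_pos"],s["wrist_force"])
crop(p,"pics/m1.png",100,100,220,220,5,proj(p,[s["tcp_pos"]+[0,0,.044]]))
E
```

```text
[0.54014256 0.19213578 0.12453302] [-0.02728155  0.82268299  0.1990228 ]
```

View pics/m1.png

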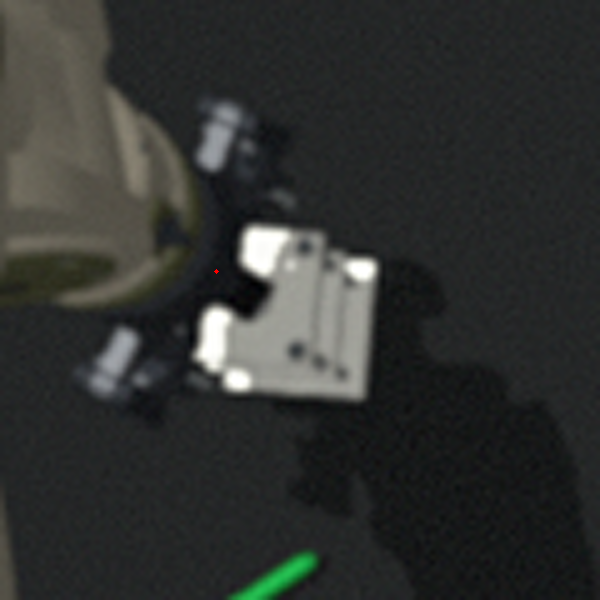

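Close. The handle has room to swivel and slide within the jaws.

servo_tool(moves=[[0, 0, 0, 0, 1], [0, 0, 0, 0, 1], [0, 0, 0, 0, 1], [0, 0, 0, 0, 1], [0, 0, 0, 0, 1], [0, 0, 0, 0, 1], [0, 0, 0, 0, 1], [0, 0, 0, 0, 1], [0, 0, 0, 0, 1], [0, 0, 0, 0, 1]], grip_force=50)

```text
clock: 15.5
tcp_pos: [0.5401, 0.1921, 0.1244]
orientation: [0.379, 0.597, 0.379, -0.597]
wrist_force: [0.6, 0.6, 2.5]
finger_gap: 0.0235
```

```bash
python3 - <<'E'
from h import *
s=env.get_state();print(s["tcp_pos"],s["wrist_force"],s["ft_torque"],s["finger_gap"])
E
```

```text
[0.54012625 0.19210918 0.12436176] [0.58169892 0.58045265 2.47422212] [ 0.00261275 -0.10213046 -0.0100616 ] 0.023455548572995023
```

servo_tool(moves=[[-0.8, 0, 0, 0, 1], [-1.2, 0, 0, 0, 1], [-1.6, 0, 0, 0, 1], [-1.8, 0, 0, 0, 1], [-1.8, 0, 0, 0, 1], [-1.8, 0, 0, 0, 1], [-1.8, 0, 0, 0, 1], [-1.8, 0, 0, 0, 1], [-1.7, 0, 0, 0, 1], [0, 0, 0, 0, 1]])

```text
clock: 16.75
tcp_pos: [0.5409, 0.1923, 0.2697]
orientation: [0.38, 0.598, 0.379, -0.595]
wrist_force: [0.8, 0.0, -1.4]
finger_gap: 0.0234
```

```bash
python3 - <<'E'
from h import *
p=optics.read_camera("top");q=optics.read_camera("scene")
s=env.get_state();t=s["tcp_pos"];print(t,s["orientation"],s["wrist_force"],s["finger_gap"])
crop(p,"pics/n1.png",100,100,220,220,5,proj(p,[t+[0,0,.019-z] for z in (.071,.131)]))
cv2.imwrite("pics/n2.png",q["pixels"])
E
```

```text
[0.54003154 0.19210648 0.26748578] [ 0.37952919  0.59686115  0.37932903 -0.59650973] [-0.12490387  1.06286594 -2.03843653] 0.02398285493277942
```

View pics/n1.png

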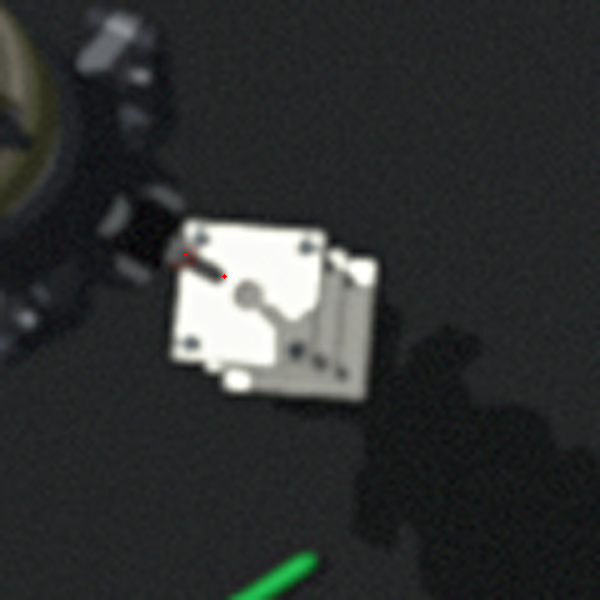

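View pics/n2.png

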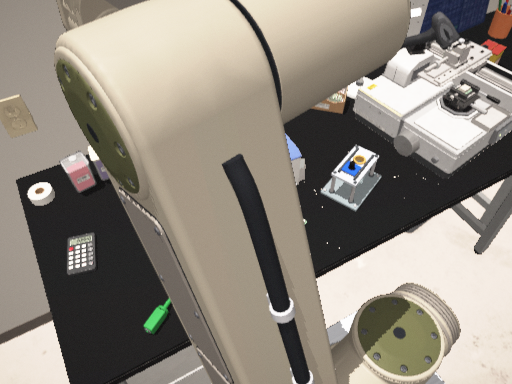

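servo_tool(moves=[[0, 0.6, 2, 0, 1], [0, 1.2, 4.2, 0, 1], [0, 1.3, 4.6, 0, 1], [0, 1.3, 4.6, 0, 1], [0, 1.3, 4.6, 0, 1], [0, 1.3, 4.6, 0, 1], [0, 1.3, 4.6, 0, 1], [0, 1.3, 4.6, 0, 1], [0, 1.3, 4.6, 0, 1], [0, 1.3, 4.6, 0, 1]])

```text
clock: 18.1
tcp_pos: [0.4664, -0.2509, 0.2667]
orientation: [-0.379, -0.597, -0.38, 0.597]
wrist_force: [1.7, 0.2, -0.9]
finger_gap: 0.0235
```

servo_tool(moves=[[0, 1.2, 4.2, 0, 1], [0, 0.7, 2.5, 0, 1], [0, 0.3, 0.9, 0, 1], [0, 0, 0, 0, 1], [0, 0, 0, 0, 1], [0, 0, 0, 0, 1], [0, 0, 0, 0, 1], [0, 0, 0, 0, 1], [0, 0, 0, 0, 1], [0, 0, 0, 0, 1]])

```text
clock: 19.35
tcp_pos: [0.4558, -0.3272, 0.2673]
orientation: [-0.379, -0.597, -0.379, 0.597]
wrist_force: [-0.2, 0.5, -1.1]
finger_gap: 0.0236
```

```bash
python3 - <<'E'
from h import *
p=optics.read_camera("top");q=optics.read_camera("scene")
s=env.get_state();t=s["tcp_pos"];print(t,s["orientation"],s["wrist_force"],s["finger_gap"])
crop(p,"pics/o1.png",305,130,425,230,6,proj(p,[t+[0,0,.019-z] for z in (.071,.131)]))
crop(q,"pics/o2.png",315,70,415,210,4,proj(q,[t+[0,0,.019-z] for z in (.071,.131)]))
for n in ("bush_top","probe_tip","probe_ring"):
  for pic in (p,q): print(n,[(np.round(d["location"],1).tolist(),round(d["conf"],2)) for d in models.pinpoint(n,pic)])
for pic in (p,q): print(proj(pic,[t+[0,0,.019-z] for z in (.071,.131)]),proj(pic,[[.458,-.329,.087]]))
E
```

```text
[ 0.45579893 -0.32725089  0.26728182] [-0.37944778 -0.5966908  -0.37937285  0.59670405] [ 0.14397223  0.40241733 -1.29355084] 0.023551509319984516
bush_top [([355.7, 187.6], 0.73)]
bush_top [([362.2, 156.4], 0.69)]
probe_tip [([159.0, 211.7], 0.69), ([364.9, 185.6], 0.68)]
probe_tip [([186.5, 272.6], 0.92), ([364.5, 142.1], 0.56)]
probe_ring [([373.2, 183.8], 0.64), ([146.0, 223.4], 0.6), ([160.1, 162.2], 0.2)]
probe_ring [([370.3, 124.1], 0.78), ([173.9, 291.4], 0.66)]
[[373.24793533 182.86356834]
 [363.86966197 184.95131089]] [[355.34240729 186.12628076]]
[[368.17418398 121.95883986]
 [363.89547107 140.4635581 ]] [[359.45848858 158.96095026]]
```

View pics/o1.png

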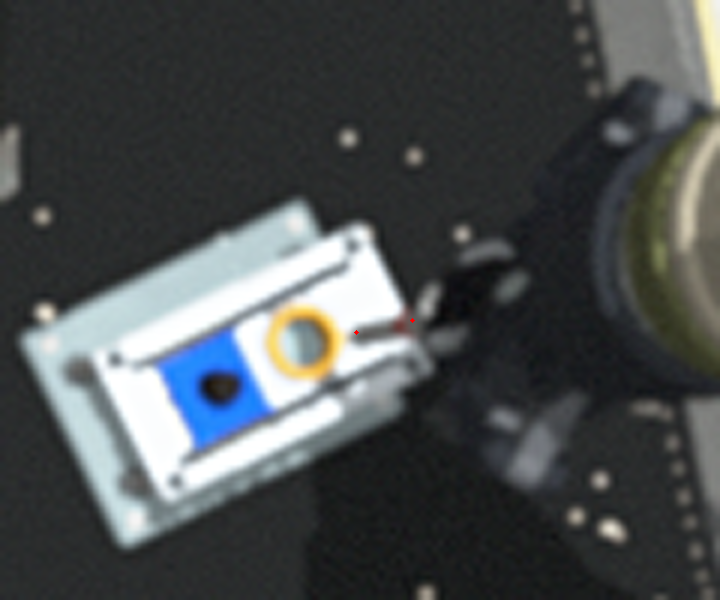

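View pics/o2.png

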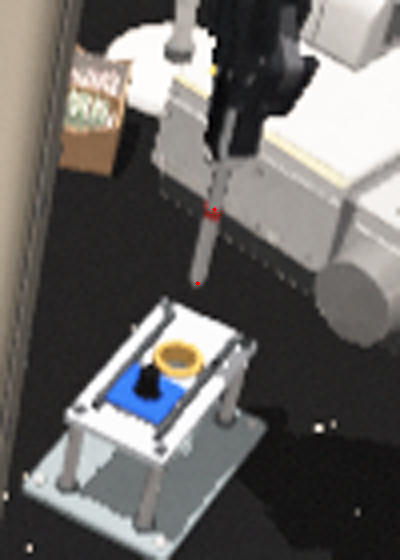

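```bash
cat > bush.py <<'E'
from h import *
from scipy.optimize import minimize
th=np.linspace(0,2*np.pi,60)
def circ(pic,c,r,z,o,S): 
    P=proj(pic,np.c_[c[0]+r*np.cos(th),c[1]+r*np.sin(th),np.full(60,z)])
    return np.int32(np.round((P-o+.5)*S*16))
def meas(pic,box,name):
    x0,y0,x1,y1=box;S=10
    im=cv2.resize(pic["pixels"][y0:y1,x0:x1],None,fx=S,fy=S,interpolation=cv2.INTER_CUBIC)
    hsv=cv2.cvtColor(im,cv2.COLOR_BGR2HSV)
    m=((hsv[...,0]>8)&(hsv[...,0]<28)&(hsv[...,1]>90)&(hsv[...,2]>60)).astype(np.uint8)
    n,l,st,ce=cv2.connectedComponentsWithStats(m); k=1+np.argmax(st[1:,4]); m=(l==k).astype(np.uint8)
    cnt=max(cv2.findContours(m,cv2.RETR_EXTERNAL,cv2.CHAIN_APPROX_NONE)[0],key=cv2.contourArea)
    hull=cv2.convexHull(cnt); M=np.zeros_like(m);cv2.fillConvexPoly(M,hull,1)
    def cost(v):
        R=np.zeros_like(m)
        for z in(.084,.087): cv2.fillConvexPoly(R,circ(pic,v[:2],.017,z,[x0,y0],S),1,shift=4)
        R2=cv2.convexHull(np.vstack([circ(pic,v[:2],.017,z,[x0,y0],S) for z in(.084,.087)]));R[:]=0;cv2.fillConvexPoly(R,R2,1,shift=4)
        return float((R!=M).sum())
    o=minimize(cost,[.458,-.329],method="Nelder-Mead",options=dict(initial_simplex=[[.454,-.329],[.461,-.325],[.46,-.334]],xatol=1e-5))
    print(name,o.x,o.fun,M.sum())
    for r,c in((.017,(255,0,255)),(.012,(0,255,0))): cv2.polylines(im,[circ(pic,o.x,r,.087,[x0,y0],S)],True,c,1,shift=4)
    cv2.imwrite(name,im); return o.x
E
python3 - <<'E'
from bush import *
p=optics.read_camera("top");q=optics.read_camera("scene")
meas(p,(340,172,372,200),"pics/q1.png"); meas(q,(343,148,375,170),"pics/q2.png")
E
python3 -c "
import cv2,numpy as np
a=cv2.imread('pics/q1.png');b=cv2.imread('pics/q2.png');b=cv2.copyMakeBorder(b,0,a.shape[0]-b.shape[0],0,0,0)
cv2.imwrite('pics/q3.png',np.hstack([a,b]))"
```

```text
pics/q1.png [ 0.45680051 -0.32851352] 2345.0 11552
pics/q2.png [ 0.45890395 -0.3281104 ] 1682.0 8988
```

View pics/q3.png

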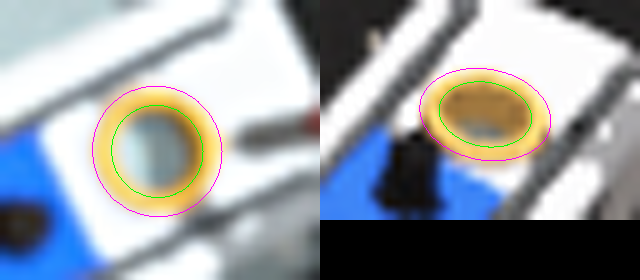

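servo_tool(moves=[[0.6, 0.22, 0.03, 0, 1], [0.8, 0, 0, 0, 1], [0.8, 0, 0, 0, 1], [0.8, 0, 0, 0, 1], [0.8, 0, 0, 0, 1], [0.8, 0, 0, 0, 1], [0.6, 0, 0, 0, 1], [0.4, 0, 0, 0, 1], [0, 0, 0, 0, 1], [0, 0, 0, 0, 1]])

```text
clock: 21.1
tcp_pos: [0.4578, -0.3285, 0.2116]
orientation: [0.38, 0.597, 0.379, -0.597]
wrist_force: [0.4, -0.6, -0.3]
finger_gap: 0.0235
```

```bash
cat > lk.py <<'E'
from bush import *
import sys
def look(tag,C):
    p=optics.read_camera("top");q=optics.read_camera("scene")
    s=env.get_state();t=s["tcp_pos"];print(t,s["orientation"],s["wrist_force"],s["finger_gap"])
    for pic,box,n in((p,(340,165,385,200),"a"),(q,(340,105,385,172),"b")):
        x0,y0,x1,y1=box;S=8
        im=cv2.resize(pic["pixels"][y0:y1,x0:x1],None,fx=S,fy=S,interpolation=cv2.INTER_CUBIC)
        cv2.polylines(im,[circ(pic,C,.012,.087,[x0,y0],S)],True,(0,255,0),1,shift=4)
        for z in(.019-.131,.019-.071): cv2.polylines(im,[circ(pic,t,.005,t[2]+z,[x0,y0],S)],True,(255,0,255),1,shift=4)
        cv2.imwrite(f"pics/{tag}{n}.png",im)
E
python3 -c "
from lk import *
look('r',[.4577,-.3285])"
```

```text
[ 0.45781082 -0.32856063  0.21163903] [ 0.37965813  0.59674133  0.37918308 -0.59664033] [ 0.38285265  0.11950447 -1.11954774] 0.02370450697483654
```

View pics/ra.png

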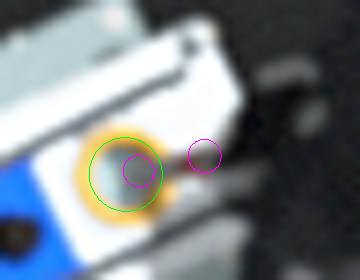

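View pics/rb.png

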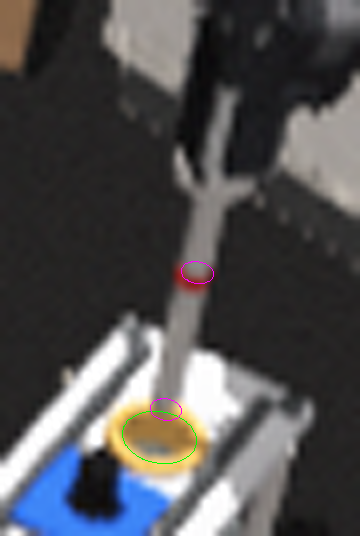

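```bash
python3 - <<'E'
from lk import *
q=optics.read_camera("scene");p=optics.read_camera("top");t=env.get_state()["tcp_pos"]
for pic,box,n in((q,(350,130,374,168),"pics/s1.png"),(p,(345,175,380,198),"pics/s2.png")):
    x0,y0,x1,y1=box;S=15
    im=cv2.resize(pic["pixels"][y0:y1,x0:x1],None,fx=S,fy=S,interpolation=cv2.INTER_CUBIC)
    P=np.int32((proj(pic,[t+[0,0,.019-z] for z in(.06,.071,.131)])-[x0,y0]+.5)*S)
    cv2.polylines(im,[P],False,(255,0,255),1)
    cv2.circle(im,tuple(map(int,P[2])),3,(255,0,255),-1)
    c=np.int32((proj(pic,[[.4577,-.3285,.087]])-[x0,y0]+.5)*S)[0]; cv2.circle(im,tuple(map(int,c)),3,(0,255,0),-1)
    cv2.imwrite(n,im)
E
```

```text
(no output)
```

View pics/s1.png

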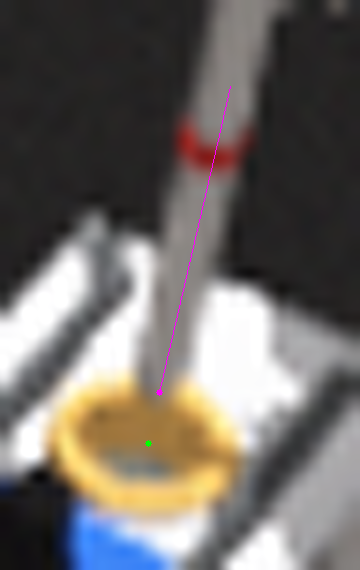

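View pics/s2.png

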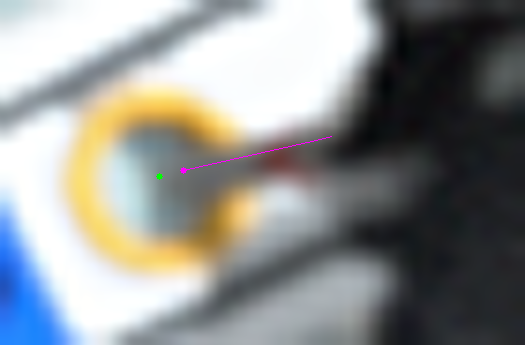

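servo_tool(moves=[[0, 0.05, -0.04, 0, 1], [0.3, 0, 0, 0, 1], [0.5, 0, 0, 0, 1], [0.5, 0, 0, 0, 1], [0.5, 0, 0, 0, 1], [0.5, 0, 0, 0, 1], [0.5, 0, 0, 0, 1], [0.4, 0, 0, 0, 1], [0.3, 0, 0, 0, 1], [0, 0, 0, 0, 1]])

```text
clock: 22.55
tcp_pos: [0.4582, -0.3282, 0.1761]
orientation: [-0.379, -0.597, -0.38, 0.597]
wrist_force: [-0.3, 0.6, -0.7]
finger_gap: 0.0238
```

```bash
cat > z.py <<'E'
from lk import *
import sys
q=optics.read_camera("scene");p=optics.read_camera("top");s=env.get_state();t=s["tcp_pos"];print(t,s["orientation"],s["wrist_force"],s["ft_torque"],s["finger_gap"])
ims=[]
for pic,box in((q,(348,125,376,168)),(p,(343,173,378,198))):
    x0,y0,x1,y1=box;S=13
    im=cv2.resize(pic["pixels"][y0:y1,x0:x1],None,fx=S,fy=S,interpolation=cv2.INTER_CUBIC)
    P=np.int32((proj(pic,[t+[0,0,.0186-z] for z in(.04,.071)])-[x0,y0]+.5)*S)
    cv2.polylines(im,[P],False,(255,0,255),1)
    c=np.int32((proj(pic,[[.4580,-.3284,.087]])-[x0,y0]+.5)*S)[0]; cv2.circle(im,tuple(map(int,c)),3,(0,255,0),-1)
    ims.append(im)
h=max(i.shape[0] for i in ims)
ims=[cv2.copyMakeBorder(i,0,h-i.shape[0],0,0,0) for i in ims]
im=np.hstack(ims);print(im.shape);cv2.imwrite(sys.argv[1],im[:,:800] if im.shape[1]<=800 else cv2.resize(im,None,fx=.9,fy=.9))
E
python3 z.py pics/u1.png
```

```text
[ 0.45836414 -0.32831384  0.17641033] [-0.37954634 -0.59667401 -0.37934666  0.5966748 ] [-0.34978324 -0.63285702 -1.29796067] [ 0.01528129 -0.01441089  0.03081307] 0.023089324553260966
(559, 819, 3)
```

View pics/u1.png

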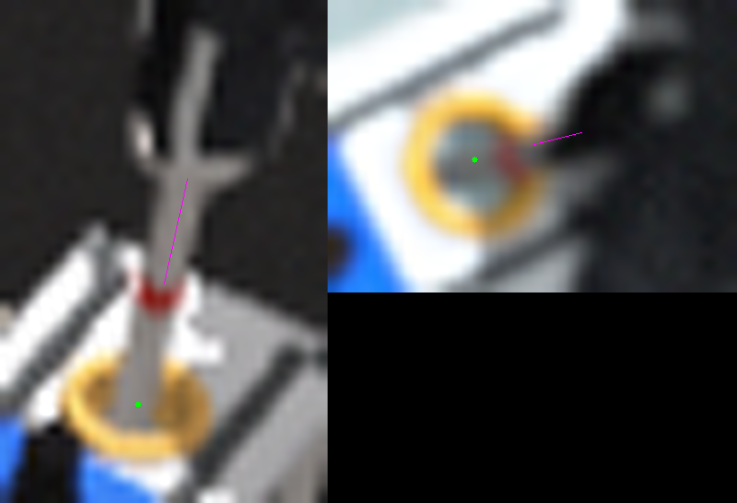

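servo_tool(moves=[[0.3, 0, 0, 0, 1], [0.5, 0, 0, 0, 1], [0.5, 0, 0, 0, 1], [0.5, 0, 0, 0, 1], [0.5, 0, 0, 0, 1], [0.5, 0, 0, 0, 1], [0.4, 0, 0, 0, 1], [0.3, 0, 0, 0, 1], [0.2, 0, 0, 0, 1], [0, 0, 0, 0, 1]])

```text
clock: 23.9
tcp_pos: [0.4582, -0.3282, 0.1392]
orientation: [-0.379, -0.597, -0.379, 0.597]
wrist_force: [-0.2, 0.0, -0.7]
finger_gap: 0.0234
```

```bash
python3 z.py pics/u2.png
```

```text
[ 0.458352   -0.32832605  0.13943436] [ 0.37954326  0.59668828  0.37933034 -0.59667286] [-0.862295   -0.41833041 -0.78818363] [0.03105651 0.03707401 0.00630435] 0.023230496597883787
(559, 819, 3)
```

View pics/u2.png

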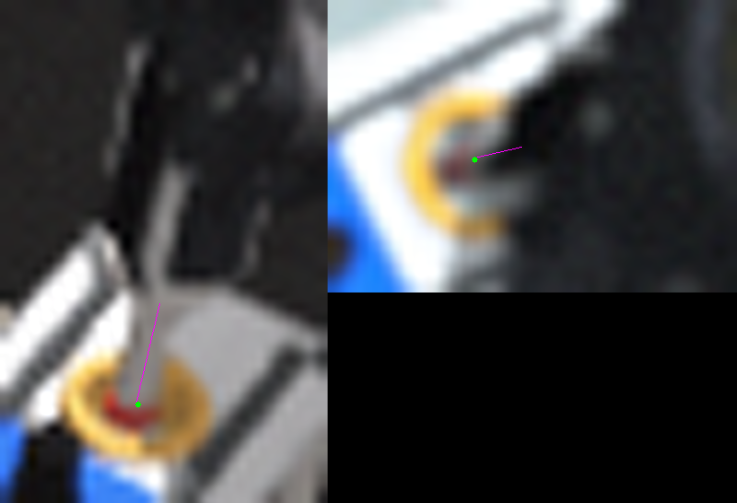

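```bash
python3 - <<'E'
from bush import *
q=optics.read_camera("scene");p=optics.read_camera("top");t=env.get_state()["tcp_pos"]
for pic,box,n,B in((q,(348,148,372,168),"pics/v1.png",(.4589,-.3281)),(p,(345,175,370,197),"pics/v2.png",(.4568,-.3285))):
    x0,y0,x1,y1=box;S=16
    im=cv2.resize(pic["pixels"][y0:y1,x0:x1],None,fx=S,fy=S,interpolation=cv2.INTER_CUBIC)
    f=im.astype(float); red=((f[...,2]>1.5*f[...,1])&(f[...,2]>1.5*f[...,0])&(f[...,2]>60)); hs=cv2.cvtColor(im,cv2.COLOR_BGR2HSV)[...,0]; red&=(hs<8)|(hs>170)
    red=red.astype(np.uint8)
    k,l,st,ce=cv2.connectedComponentsWithStats(red); print(st[1:].tolist())
    i=1+np.argmax(st[1:,4]); obs=ce[i]/S-.5+[x0,y0]
    def pred(c,zr):
        A=np.zeros(red.shape,np.uint8);Bm=A.copy()
        cv2.fillConvexPoly(A,cv2.convexHull(np.vstack([circ(pic,c,.0052,z,[x0,y0],S) for z in(zr-.003,zr+.003)])),1,shift=4)
        cv2.fillConvexPoly(Bm,cv2.convexHull(np.vstack([circ(pic,c,.005,z,[x0,y0],S) for z in(zr+.003,zr+.04)])),1,shift=4)
        m=A&(1-Bm); ys,xs=np.nonzero(m); return np.array([xs.mean(),ys.mean()])/S-.5+[x0,y0], m
    e,m=pred(B,.087); print(n,"obs",obs,"ring-at-bush pred",e,"diff px",obs-e,"areas",red.sum(),m.sum(), "tcp pred",pred(t[:2],t[2]-.0524)[0])
    J=np.stack([np.gradient(0)if 0 else (proj(pic,[[B[0]+.001,B[1],.087]])-proj(pic,[[*B,.087]]))[0],(proj(pic,[[B[0],B[1]+.001,.087]])-proj(pic,[[*B,.087]]))[0]],1)
    print("offset mm xy",np.linalg.solve(J,obs-e), "z mm equiv",(proj(pic,[[*B,.088]])-proj(pic,[[*B,.087]]))[0])
    c,_=cv2.findContours(red,cv2.RETR_EXTERNAL,cv2.CHAIN_APPROX_NONE);cv2.drawContours(im,c,-1,(255,255,0),1)
    c,_=cv2.findContours(m,cv2.RETR_EXTERNAL,cv2.CHAIN_APPROX_NONE);cv2.drawContours(im,c,-1,(255,0,255),1)
    for r,col in((.017,(255,0,0)),(.012,(0,255,0))): cv2.polylines(im,[circ(pic,B,r,.087,[x0,y0],S)],True,col,1,shift=4)
    cv2.imwrite(n,im)
a=cv2.imread('pics/v1.png');b=cv2.imread('pics/v2.png');a=cv2.copyMakeBorder(a,0,b.shape[0]-a.shape[0],0,0,0)
cv2.imwrite('pics/v3.png',np.hstack([a,b]))
E
```

```text
[[145, 170, 69, 50, 2072]]
pics/v1.png obs [358.58267978 159.86881636] ring-at-bush pred [358.74283677 159.89560701] diff px [-0.160157   -0.02679065] areas 2072 1841 tcp pred [358.93248917 159.96868229]
offset mm xy [0.28732054 0.30237232] z mm equiv [ 0.06184888 -0.26941341]
[]Traceback (most recent call last):
  File "<stdin>", line 9, in <module>
    return _wrapfunc(a, 'argmax', axis=axis, out=out, **kwds)
    return bound(*args, **kwds)
ValueError: attempt to get argmax of an empty sequence
```

```bash
python3 - <<'E'
from bush import *
p=optics.read_camera("top");s=env.get_state();t=s["tcp_pos"];print(t,s["qvel"].round(4))
x0,y0,x1,y1=345,175,370,197;S=16
im=cv2.resize(p["pixels"][y0:y1,x0:x1],None,fx=S,fy=S,interpolation=cv2.INTER_CUBIC)
B=(.4568,-.3285)
for z in(.084,.090): cv2.polylines(im,[circ(p,B,.0052,z,[x0,y0],S)],True,(255,0,255),1,shift=4)
for r,col in((.017,(255,0,0)),(.012,(0,255,0))): cv2.polylines(im,[circ(p,B,r,.087,[x0,y0],S)],True,col,1,shift=4)
cv2.imwrite("pics/w.png",im)
for d in models.pinpoint("cassette_0",p): print(d["location"],d["conf"])
q=optics.read_camera("scene")
crop(q,"pics/w2.png",290,110,410,230,5)
E
```

```text
[ 0.45837516 -0.32837152  0.1394705 ] [ 0.0001  0.     -0.0004 -0.0005  0.     -0.0009]
[247.2, 209.6] 0.58
[274.9, 202.4] 0.49
```

View pics/w.png

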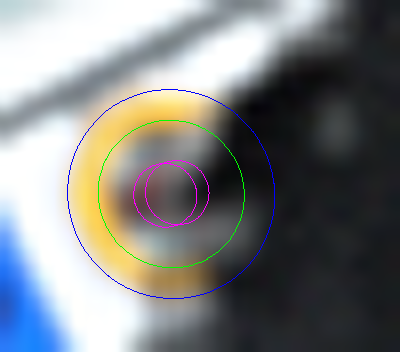

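View pics/w2.png

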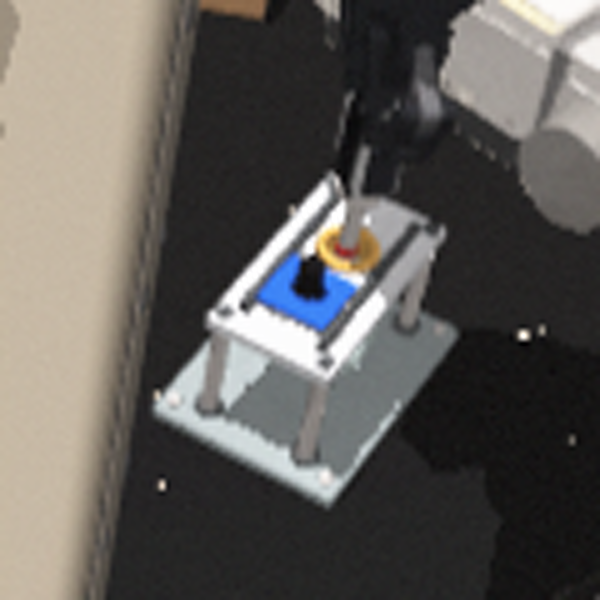

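Both views show the ring centred and level with the bush top, the shutter open and the arm still, so I'm handing in.

```bash
python3 -c "
from workcell import env,order
print(order.hand_in()); s=env.get_state(); print(s['clock'],s['tcp_pos'],s['finger_gap'])"
```

```text
the job is handed in; nothing more can be done
None
the job is handed in; nothing more can be done
```

I slid the shutter open to its stop and drew the probe out of the stand. I then lowered it through the bush and handed the job in while still holding it, at about 24 s of the 64 s. `hand_in()` reports no verdict.

**Last checks before handing in:**
- **Centring:** in the scene picture the red ring sits within about 0.4 mm of the bore axis. I only judged the top picture by eye; my numeric check failed there because the ring was too dark to pick out. It looked roughly centred, with the gripper covering part of the bush.
- **Height:** the ring is level with the bush top within about 1 mm, going by the gripper height, and the scene picture agrees.
- **Upright and still:** the tool points straight down, the joints were practically at rest, and I found no clear tilt of the rod. My one reading that hinted at tilt gave about 0.02 rad, and a closer look didn't bear it out.
- **Grip and contact:** the fingers hold the handle at about 23 mm with 50 N set. The wrist readings stayed around 1 N with nothing pointing to contact with the station.
- **Shutter:** it reached the stop at about 45.5 mm and still shows open.
- **Cassettes:** the network located both within about 2 px (roughly 4 mm) of where they started, which is within its own scatter.

**Disagreements:**
- The two cameras differ by about 2 mm on where the bush is, so I aimed between them and compared the probe with the bush within each picture.
- The green look-alike toppled during my first move, when the arm was nowhere near it. It is lying on the bench and I left it alone.

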